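# Open the push-to-open lens cabinet

## Task

Open the right-hand door of the small bench cabinet, which has no handle but a push-to-open catch: first slide the pad roll lying in front of it aside along the bench, clear of where the door will swing, then press the door in near its free edge until the catch lets go and it springs ajar, and swing it wide open, about square to the cabinet, with a finger behind its edge. Push with the fingers only and lift nothing; leave the left-hand door shut, the roll lying flat, and the other things on the bench as they are.

Things in the scene. Friction and masses are not known exactly. Their poses are not given: they have to be found in the camera images.
- cabinet: Plywood bench cabinet, 260 wide (y) x 150 deep (x) x 200 high, fixed, with two white handle-less doors side by side in front, a 3 gap between them at y = 0. Origin: centre of underside on the bench; -x is the front, +y left seen from the robot. Carcass front at x = -75, shut doors' outer faces at x = -97. A spectacle case (41 high) lies on the back half of the top, x > -5; the front half is bare.
- door_right (a joint): Angle (rad) of the right-hand door, hinged at the right: 0 latched, grows as the free edge swings towards the robot, stop at 1.60. Latched it cannot be pulled. Pressed in near the free edge (about 3 N) it goes to its stop at -0.042 (5 mm) and the catch lets go; as the finger backs off, a spring pushes it out to about 0.5. Then it turns easily (1 to 3 N), stays put and does not relatch.
- door_left (a joint): Angle (rad) of the left-hand door (mirror image, the same kind of catch): 0 latched shut, grows as it opens. It stays latched.
- door_right_edge (a point): Top corner of the right-hand door's outer face at its free edge, 198 above the bench; moves with the door. The door is 126 wide, 16 thick and reaches from 12 to 198 above the bench; its top edge is bare. Ajar, its free edge stands about 60 out, and the gap behind it is empty except for the catch parts, below 70 above the bench.
- door_right_hinge (a point): Point on the right-hand door's upright hinge axis at the height of the door's top, fixed in the cabinet's frame at x = -81, y = -128, on the inner face of the shut door. The opening door sweeps the quarter circle of 128 radius round it, in front of the cabinet.
- roll: Roll of white blocking pads with a brown core, 62 across and 26 high, lying flat on the bench in front of the right-hand door and in the way of its swing (the door's lower edge is only 12 up). Origin: centre of its underside, z up; about 0.07 kg, loose. To its right the white box under the edger has its nearest corner at world x = 0.54, y = 0.17 (175 high).
- spray: Bystander: lens cleaner spray bottle, 42 across, 140 high, standing in front of the left-hand door. Origin: centre of its underside.
- marker_pen_navy: Bystander: dark blue pen lying on the bench, 14 x 133 x 13.
- screwdriver_blue_1: Bystander: small screwdriver with a round head lying on the bench, 21 x 109 x 22.
- nozzle: Bystander: black cone nozzle, 62 across at the foot, 84 high. Behind it and to its right stands a tall covered machine (world x > 0.45, y < -0.1): swing the arm past close to the base.
- oiler: Bystander: small oiler with a thin upright needle, 41 across, 66 high.
Mind the look-alikes: they are no part of the job. Several things look just like the roll: the one meant starts nearest to the robot's base.

How it is judged:
On the way, in this order (a step that is already met when the one before it is completed fails the run):
1. the roll is clear of the door's swing ((horizontal distance between roll and door_right_hinge above 0.168 m or y of roll in the frame of cabinet below -0.19 m) and height (world z) of roll below 0.008 m and angle between roll's own z axis and vertical below 0.15 rad), for 0.2 s.
2. the right-hand door has sprung ajar (value of joint door_right above 0.2 rad), for 0.1 s.
3. the right-hand door is wide open (value of joint door_right above 1.2 rad), for 0.2 s.
At the end, for the whole second after the job is handed in: The right-hand door stands still at more than 1.2 rad (69 degrees), the left-hand door is latched (under 0.03 rad), and the roll lies flat on the bench outside the door's swing (centre more than 168 mm from the hinge, or more than 190 mm to the right of the cabinet's middle) (all of step 1 and value of joint door_right above 1.2 rad and velocity of joint door_right between -0.05 and 0.05 rad/s and value of joint door_left below 0.03 rad and linear speed of roll below 0.02 m/s); the robot touches nothing.
It fails at once if the left-hand door is released (value of joint door_left above 0.05 rad).
It fails at once if the roll is lifted or tipped up (height (world z) of roll above 0.012 m or angle between roll's own z axis and vertical above 0.35 rad).
It fails at once if a bystander is moved by more than 25 mm or the bottle is tipped over (distance of any of spray, marker_pen_navy, screwdriver_blue_1, nozzle, oiler from where it was at the start of the episode above 0.025 m or angle between spray's own z axis and vertical above 0.4 rad).
It also fails if it takes over 67 s, if anything falls off the work surface, if the arm or the gripper's body presses on something with over 40 N, if the wrist force passes 120 N, or if a joint passes its speed limit or range.

## Robot

A 6-joint arm with a two-finger parallel gripper is mounted at the origin on a cart in front of the work surface, level with it; the furniture and walls round the work are solid. World frame = base frame: x ahead of the robot, y to its left, z up, the work surface at z = 0. Lengths are in m, angles in rad, forces in N, time in s.
With the tool pointing down it reaches from about 0.35 to 0.875 m from the base axis. Payload 4.2 kg.
Tool frame: the origin (TCP) lies at the very end of the fingers, on their centre line; the grasp point (between the pads) lies 19 mm behind it; z points along the fingers, y is the line along which they close (so a half turn about z gives the same grasp; the last joint's range is limited). The gripper opens to 87 mm and grips with 3 to 60 N. Pads are 19 mm wide; open, the fingers measure 117 mm over their backs; the gripper's body (75 mm by 190 mm) begins 51 mm behind the grasp point.
Start: joints at [1.497, 0.385, 0.008, 0, -1.194, -0.259], TCP at [0.204, 0.591, 0.223] pointing down, gripper open.
Joint ranges: [-3.14, 3.14], [-1.21, 2.06], [-1.07, 1.41], [-3.16, 2.05], [-2.99, -0.16], [-3.1, 3.1]. Speed limits (rad/s): [2.79, 2.79, 3.14, 3.14, 3.14, 3.14].

## Interface

Orientations are given as a rotation vector (axis times angle).
In Python, from workcell import arm gives the robot as it stands.
- The arm moves only by the tool step_arm, never from a script. Its argument "motion" is a list of rows, each a list of 5 numbers: the shift along the tool's x, y, z in units of 30 mm (1.0 is 30 mm), then the turn about the tool's z in units of 6 degrees (1.0 is 6 degrees), then the finger opening in mm, from 0 to 87. A call has 1 to 5 rows; each row is the pose to reach, as a shift and turn from the pose commanded when the call began, along the tool's axes at that moment; what a row does not reach only later rows make up. A row lasts 1/12 s, in which the tool goes at most 41.7 mm and 7.16 degrees, less where a joint would pass 70% of its speed; a pose out of reach is approached as far as the arm can. A call with a gripper value outside its range is refused whole. The fingers move at their own pace and stop on an object; "newtons" is the grip in N (left out, the last holds). Time passes only in rows, so rows that repeat a pose let the fingers close. It gives the time, the measured TCP pose, the force, the opening and the grip force at its end, in the units of the state.
- arm.state(): the state, without advancing time (a new reading comes with each control period).
- arm.get_image(name): name is "scene" or "top"; returns a dict with "color" (480x640x3 uint8, red, green, blue), "fov_y" (degrees; the focal length in pixels is half the picture's height over the tangent of half this angle, whatever the lens; pixels are square), "cx", "cy" (the principal point, pixels), "k1" (the pictures are not rectified: a ray, as slopes to the right and down, at radius r is drawn at 1 + k1 r^2 times it, then the intrinsics apply), "extrinsics" (4x4, takes a point from camera to world coordinates). Camera axes: x right, y up, looking along -z (the intrinsics and any distortion apply to the point x, -y, -z); pixel columns grow to the right and rows downward; lengths in m; the calibration is good to about 2 mm. A picture is of the moment at which its call begins. There is no depth.
- arm.hand_in(): hands the job in; it is judged then, once.
The state is a dict: "t": time; "q": joint angles; "joint_vel": joint speeds; "joint_efforts": joint torques, N m; "tool_pos": TCP position; "tcp_rot": TCP orientation; "ft_force": force on the tool from outside, world axes, zero at the start; "ft_torque": the same for the moment, N m; "width": finger opening in m; "gripper_force": force on a finger pad.
Only numpy, scipy, OpenCV 4.12 (cv2) and the standard library are available. Lean on these libraries where they do the work, as an engineer would, in place of code of your own. Each camera call takes 0.05 s, during which the arm holds its last target. There are 200 camera calls.

## Working session

There is one attempt and no reset: what is moved stays moved. The work goes in short steps, Python scripts to look and compute and a tool call to move; the robot and the scene stay as the last step left them, time stands still between calls to the robot, and variables do not carry over. Pictures are saved under pics/ and viewed, at most 10 in all, crops included, and the job is handed in when it is done.

Besides the shell and the picture viewer there is one more tool, called after "Request:" in YAML: its name, and indented under it one key for each argument. step_arm: Moves the arm, as the interface text tells. Its arguments: {"type":"object","properties":{"motion":{"type":"array","items":{"type":"array","items":{"type":"number"}}},"newtons":{"type":"number"}},"required":["motion"]}

```bash
mkdir -p pics; ls; cat > h.py <<'E'
import numpy as np, cv2
from workcell import arm
def snap(name,fn):
    d=arm.get_image(name); cv2.imwrite('pics/'+fn,d['color'][:,:,::-1])
    m={k:v for k,v in d.items() if k!='color'}; np.save('pics/'+name+'.npy',m,allow_pickle=True); return d
def cal(name): 
    m=np.load('pics/'+name+'.npy',allow_pickle=True).item(); f=240/np.tan(np.radians(m['fov_y'])/2); return m,f
def ray(name,u,v):
    m,f=cal(name); a=np.array([(u-m['cx'])/f,(v-m['cy'])/f]); s=a.copy()
    for _ in range(30): s=a/(1+m['k1']*(s@s))
    E=np.array(m['extrinsics']); return E[:3,3],E[:3,:3]@np.array([s[0],-s[1],-1])
def px(name,u,v,z):
    o,d=ray(name,u,v); return (o+d*(z-o[2])/d[2]).round(4)
def proj(name,P):
    m,f=cal(name); E=np.array(m['extrinsics']); p=E[:3,:3].T@(np.array(P)-E[:3,3]); s=np.array([p[0],-p[1]])/-p[2]
    s=s*(1+m['k1']*(s@s)); return (s*f+[m['cx'],m['cy']]).round(1)
E
python3 - <<'E'
from h import *
snap('scene','s0.png');snap('top','t0.png')
for n in('scene','top'): print(cal(n))
print(arm.state())
E
```

```text
pics
({'fov_y': 49.38225691165337, 'cx': 316.5999223650448, 'cy': 245.3550681876823, 'k1': 0.015345343098217543, 'extrinsics': array([[ 0.45677158,  0.46674589, -0.75730311, -0.39680985],
       [-0.88947826,  0.22650379, -0.3968935 , -0.39737891],
       [-0.01371638,  0.85489432,  0.51862082,  0.77671978],
       [ 0.        ,  0.        ,  0.        ,  1.        ]])}, np.float64(522.0103150365339))
({'fov_y': 51.74938317062863, 'cx': 320.0064233616624, 'cy': 243.76153412517596, 'k1': -0.10506719573421278, 'extrinsics': array([[ 0.02373144,  0.99447527, -0.10225342,  0.40194497],
       [-0.99969352,  0.02288519, -0.00944134,  0.09494137],
       [-0.00704909,  0.10244614,  0.99471358,  1.57336358],
       [ 0.        ,  0.        ,  0.        ,  1.        ]])}, np.float64(494.81662700651947))
{'t': 0.1, 'q': array([ 1.49662186e+00,  3.85450516e-01,  6.76925660e-03, -4.24765054e-04,
       -1.19398638e+00, -2.58601437e-01]), 'joint_vel': array([-0.00231337, -0.0013465 ,  0.001512  ,  0.00193706,  0.00084317,
        0.00017244]), 'joint_efforts': array([-1.31149241e-04, -3.91691494e+01,  1.87934589e+01,  4.23184499e+00,
        1.34297847e-02, -7.92607921e-05]), 'tool_pos': array([0.2039785 , 0.59021412, 0.22159074]), 'tcp_rot': array([ 3.09629123e+00, -5.20242483e-01, -3.46662476e-04]), 'ft_force': array([ 1.05758554,  0.5190707 , -0.45511696]), 'ft_torque': array([0.01957817, 0.05062966, 0.00365075]), 'gripper_force': 0.0, 'width': 0.08696228116898894}
```

View pics/s0.png

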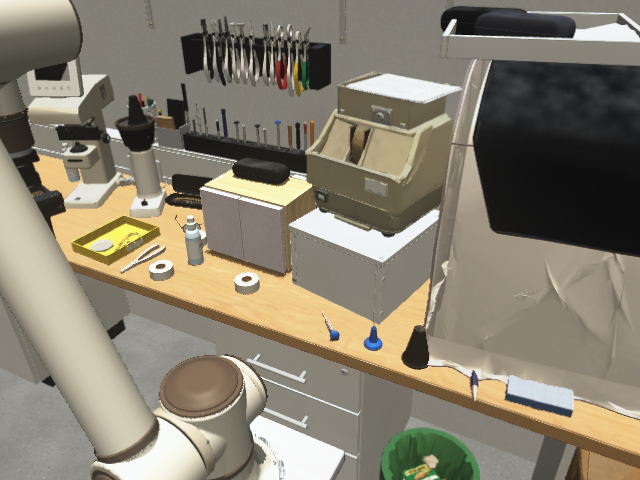

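View pics/t0.png

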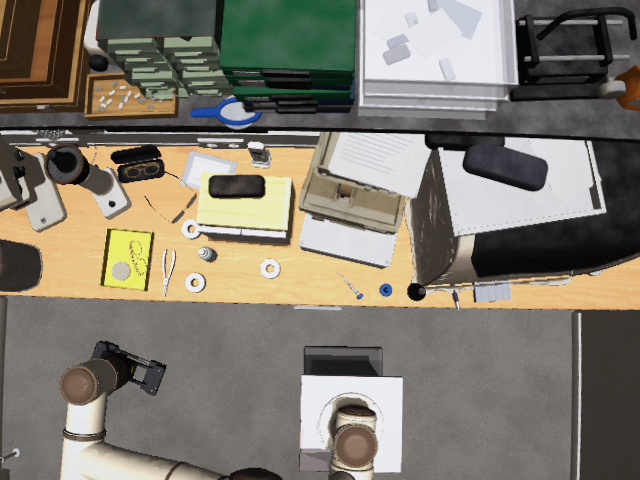

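The scene picture shows the cabinet (doors at about (205-290, 190-270)), the target roll at (247,283) and the spray at (194,245). In the top picture the roll is at (270,268), the spray at (206,254) and the cabinet top at x 196-292. I'll crop both closer.

```bash
python3 - <<'E'
import cv2
a=cv2.imread('pics/t0.png')[165:305,170:370]; cv2.imwrite('pics/t0c.png',cv2.resize(a,None,fx=4,fy=4,interpolation=2))
a=cv2.imread('pics/s0.png')[150:300,180:380]; cv2.imwrite('pics/s0c.png',cv2.resize(a,None,fx=4,fy=4,interpolation=2))
E
```

```text
(no output)
```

View pics/t0c.png

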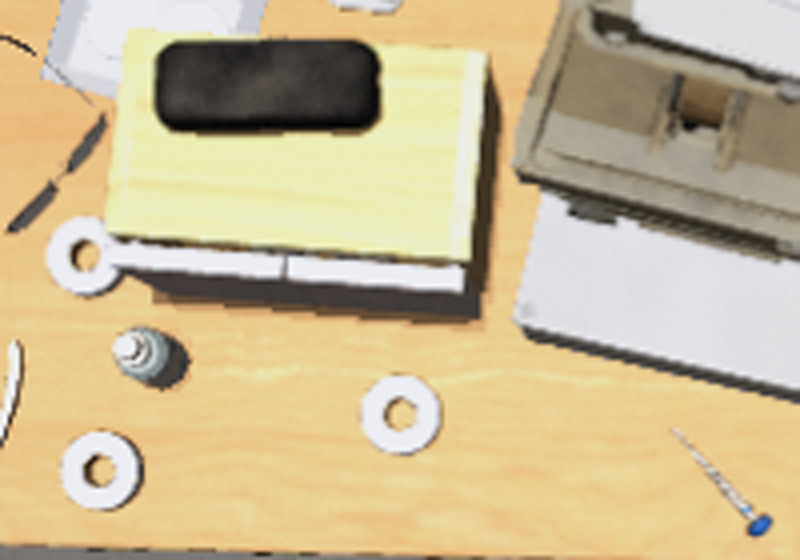

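View pics/s0c.png

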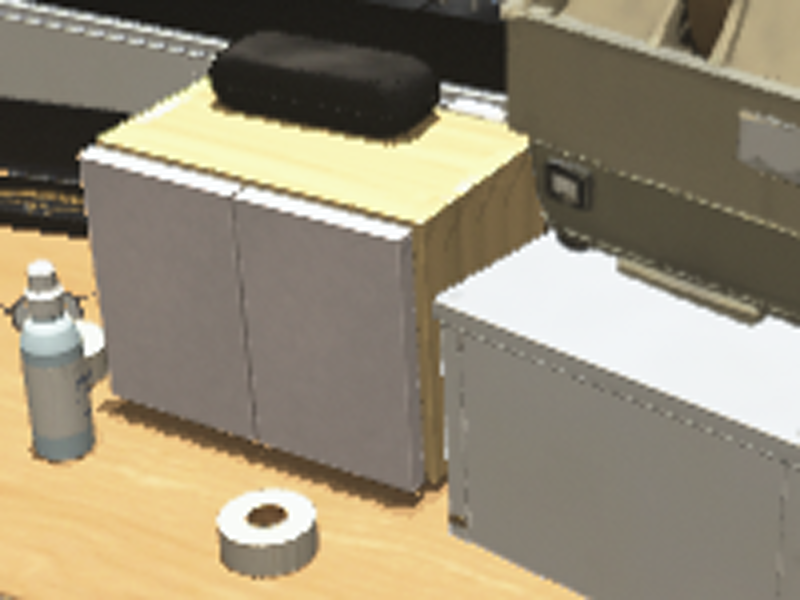

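```bash
python3 - <<'E'
from h import *
T=lambda x,y,z:px('top',170+(x+.5)/4-.5,165+(y+.5)/4-.5,z)
S=lambda x,y,z:px('scene',180+(x+.5)/4-.5,150+(y+.5)/4-.5,z)
c=np.array([T(*p,.2) for p in((128,28),(487,53),(470,262),(105,236))]);print('carc',c)
print('doorT R,gap',T(463,293,.198),T(284,278,.198)); print('doorS L gap R',S(82,152,.198),S(236,198,.198),S(412,240,.198))
print('roll',T(401,414,.026),S(267,515,.026)); print('spray base',T(160,365,.06),S(62,450,0)); print('box corner',T(518,318,.175),S(440,300,.175))
print('otherroll',T(101,470,.026)); print('screwdriver',T(758,524,.02),T(675,430,.005)); print('bench front',T(200,548,0),T(700,556,0))
ex=(c[0]+c[1]-c[2]-c[3]);print('yaw x-axis',np.degrees(np.arctan2(ex[1],ex[0])))
from scipy.spatial.transform import Rotation as R
print(R.from_rotvec(arm.state()['tcp_rot']).as_matrix().round(3))
E
```

```text
carc [[0.7428 0.4516 0.2   ]
 [0.7291 0.1936 0.2   ]
 [0.5794 0.201  0.2   ]
 [0.5923 0.4601 0.2   ]]
doorT R,gap [0.5577 0.2054 0.198 ] [0.5654 0.3317 0.198 ]
doorS L gap R [0.5749 0.4549 0.198 ] [0.5619 0.3242 0.198 ] [0.5604 0.1953 0.198 ]
roll [0.4806 0.2649 0.026 ] [0.4795 0.2631 0.026 ]
spray base [0.5121 0.4492 0.06  ] [0.5133 0.456  0.    ]
box corner [0.5433 0.1675 0.175 ] [0.5385 0.1644 0.175 ]
otherroll [0.4306 0.5005 0.026 ]
screwdriver [ 0.4015 -0.0164  0.02  ] [0.4742 0.0495 0.005 ]
bench front [0.3713 0.4248 0.    ] [0.3752 0.0275 0.    ]
yaw x-axis -3.031820316580964
[[ 0.945 -0.327 -0.001]
 [-0.327 -0.945 -0.002]
 [ 0.     0.002 -1.   ]]
```

Request:
step_arm:
  motion:
    - [1.2, 0.7, 0, 0, 87]
    - [2.4, 1.4, 0, 0, 87]
    - [3.6, 2.1, 0, 0, 87]
    - [4.8, 2.8, 0, 0, 87]
    - [6.0, 3.5, 0, 0, 87]

```text
t: 0.52
tool_pos: [0.3406, 0.4309, 0.2222]
tcp_rot: [3.098, -0.519, -0.001]
ft_force: [1.0, 0.6, -0.0]
width: 0.0869
gripper_force: 0.0
```

Request:
step_arm:
  motion:
    - [1.2, 0.7, 0, 0, 87]
    - [2.4, 1.4, 0, 0, 87]
    - [3.6, 2.1, 0, 0, 87]
    - [4.8, 2.8, 0, 0, 87]
    - [6.0, 3.5, 0, 0, 87]

```text
t: 0.93
tool_pos: [0.4764, 0.2728, 0.2224]
tcp_rot: [3.098, -0.52, -0.001]
ft_force: [1.4, 0.8, -0.1]
width: 0.0868
gripper_force: 0.0
```

Request:
step_arm:
  motion:
    - [0.25, 0.26, 0, -0.7, 87]
    - [0.25, 0.26, 0, -1.5, 87]
    - [0.25, 0.26, 0, -1.5, 87]
    - [0.25, 0.26, 0, -1.5, 87]
    - [0.25, 0.26, 0, -1.5, 87]

```text
t: 1.35
tool_pos: [0.4799, 0.2652, 0.2223]
tcp_rot: [3.129, -0.277, -0.001]
ft_force: [0.5, 0.8, 0.0]
width: 0.0869
gripper_force: 0.0
```

```bash
cat >> h.py <<'E'
from scipy.spatial.transform import Rotation as R
C=np.array([.6609,.3266]);XA=np.array([.9986,-.0529]);YA=np.array([.0529,.9986])
def st():
    s=arm.state(); M=R.from_rotvec(s['tcp_rot']).as_matrix(); p=s['tool_pos']
    print('t',round(s['t'],2),'p',p.round(4),'cab',((p[:2]-C)@XA).round(4),((p[:2]-C)@YA).round(4),'x',M[:,0].round(3),'y',M[:,1].round(3),'F',s['ft_force'].round(1),'w',round(s['width'],3),'q',s['q'].round(2)); return s,M
def units(x,y,z):
    s,M=st(); print('units',(M.T@(np.array([x,y,z])-s['tool_pos'])/.03).round(2))
def cab(x,y): return C+x*XA+y*YA
E
python3 -c "
from h import *
units(.480,.264,.010)"
```

```text
t 1.35 p [0.4799 0.2652 0.2223] cab -0.1775 -0.0709 x [ 0.984 -0.176 -0.   ] y [-0.176 -0.984  0.   ] F [0.5 0.8 0. ] w 0.087 q [ 0.8   0.25 -0.18 -0.   -1.13  0.59]
units [0.01 0.03 7.08]
```

Request:
step_arm:
  motion:
    - [0, 0, 1.2, 0, 87]
    - [0, 0, 2.4, 0, 87]
    - [0, 0, 3.6, 0, 87]
    - [0, 0, 4.8, 0, 87]
    - [0, 0, 5.6, 0, 87]

```text
t: 1.77
tool_pos: [0.4783, 0.2645, 0.0514]
tcp_rot: [3.127, -0.276, -0.005]
ft_force: [-0.7, 0.4, -0.6]
width: 0.0874
gripper_force: 0.0
```

Request:
step_arm:
  motion:
    - [0, 0, 0.6, 0, 87]
    - [0, 0, 1.1, 0, 87]
    - [0, 0, 1.4, 0, 87]
    - [0, 0, 1.4, 0, 80]
    - [0, 0, 1.4, 0, 72]

```text
t: 2.18
tool_pos: [0.4802, 0.2655, 0.0126]
tcp_rot: [3.129, -0.275, 0.0]
ft_force: [-0.6, 0.8, 0.1]
width: 0.0799
gripper_force: 0.0
```

Request:
step_arm:
  motion:
    - [0, 0, 0, 0, 70]
    - [0, 0, 0, 0, 70]
    - [0, 0, 0, 0, 70]

```text
t: 2.43
tool_pos: [0.4808, 0.2654, 0.0137]
tcp_rot: [-3.128, 0.275, -0.002]
ft_force: [-0.2, -0.4, 0.0]
width: 0.0708
gripper_force: 0.0
```

```bash
python3 -c "
from h import *
snap('scene','s1.png')
a=cv2.imread('pics/s1.png')[150:330,160:400]; cv2.imwrite('pics/s1c.png',cv2.resize(a,None,fx=3,fy=3))
st()"
```

```text
t 2.48 p [0.4807 0.2653 0.0135] cab -0.1767 -0.0708 x [ 0.985 -0.175  0.001] y [-0.175 -0.985 -0.002] F [ 0.9 -0.2 -0.5] w 0.071 q [ 0.8   0.5  -0.42  0.   -0.64  0.6 ]
```

View pics/s1c.png

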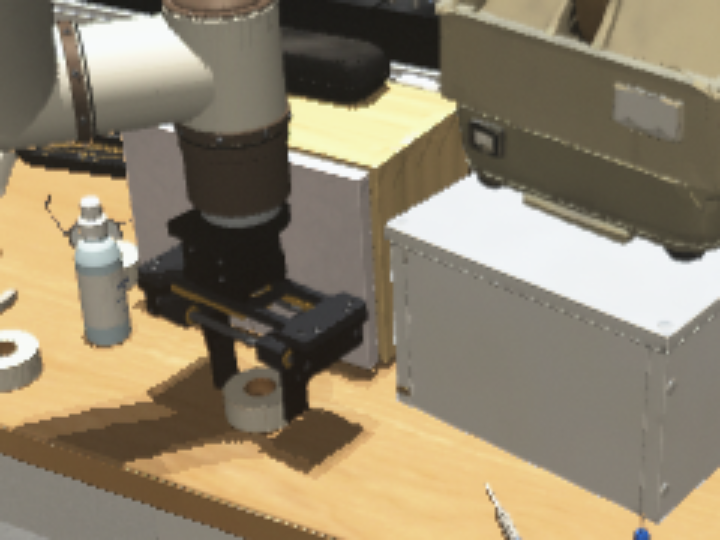

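The roll (crop about (257,400)) sits between the fingers without touching them, so I push it to the right.

Request:
step_arm:
  motion:
    - [0, 0.25, 0, 0, 70]
    - [0, 0.55, 0, 0, 70]
    - [0, 0.9, 0, 0, 70]
    - [0, 1.25, 0, 0, 70]
    - [0, 1.6, 0, 0, 70]

```text
t: 2.9
tool_pos: [0.4716, 0.2162, 0.0127]
tcp_rot: [-3.129, 0.276, 0.0]
ft_force: [0.1, 0.8, 0.5]
width: 0.07
gripper_force: 0.4
```

Request:
step_arm:
  motion:
    - [0, 0.35, 0, 0, 70]
    - [0, 0.7, 0, 0, 70]
    - [0, 1.05, 0, 0, 70]
    - [0, 1.4, 0, 0, 70]
    - [0, 1.75, 0, 0, 70]

```text
t: 3.32
tool_pos: [0.4625, 0.1648, 0.0126]
tcp_rot: [-3.129, 0.276, -0.0]
ft_force: [0.1, 0.9, 0.7]
width: 0.0701
gripper_force: 0.5
```

Request:
step_arm:
  motion:
    - [0, 0.35, 0, 0, 70]
    - [0, 0.7, 0, 0, 70]
    - [0, 0.95, 0, 0, 70]
    - [0, 1.15, 0, 0, 70]
    - [0, 1.25, 0, 0, 70]

```text
t: 3.73
tool_pos: [0.4557, 0.128, 0.0125]
tcp_rot: [3.129, -0.277, -0.001]
ft_force: [0.4, 1.2, -0.7]
width: 0.0697
gripper_force: 0.3
```

Request:
step_arm:
  motion:
    - [0, 0, 0, 0, 70]
    - [0, -0.13, 0, 0, 72]
    - [0, -0.13, 0, 0, 72]
    - [0, -0.13, 0, 0, 72]

```text
t: 4.07
tool_pos: [0.457, 0.1334, 0.0125]
tcp_rot: [-3.13, 0.274, -0.0]
ft_force: [-0.8, -0.2, 0.0]
width: 0.0718
gripper_force: 0.0
```

```bash
python3 -c "
from h import *
snap('scene','s2.png');snap('top','t2.png')
a=cv2.imread('pics/s2.png')[220:370,200:400]; b=cv2.imread('pics/t2.png')[200:320,240:400]
cv2.imwrite('pics/c2.png',np.hstack([cv2.resize(a,(400,300)),cv2.resize(b,(400,300))]))
st()"
```

```text
t 4.17 p [0.4568 0.1331 0.0125] cab -0.1936 -0.204 x [ 0.985 -0.174 -0.   ] y [-0.174 -0.985  0.   ] F [-0.8 -0.5 -0.6] w 0.072 q [ 0.63  0.41 -0.61  0.   -0.55  0.77]
```

View pics/c2.png

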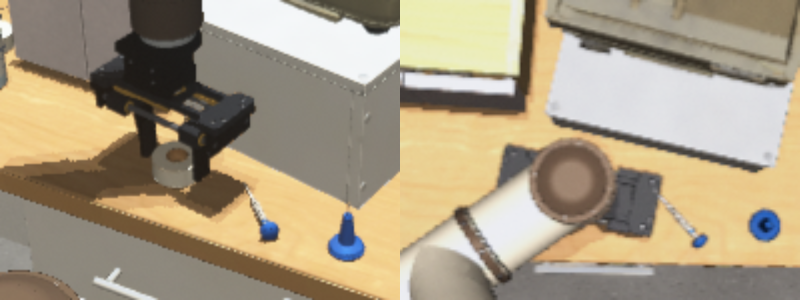

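Request:
step_arm:
  motion:
    - [0, 0, -0.5, 0, 72]
    - [0, 0, -1.5, 0, 72]
    - [0, 0, -2.7, 0, 72]
    - [0, 0, -3.9, 0, 72]
    - [0, 0, -5.1, 0, 72]

```text
t: 4.58
tool_pos: [0.4563, 0.1326, 0.1671]
tcp_rot: [3.129, -0.275, -0.001]
ft_force: [0.5, 0.2, -0.2]
width: 0.0718
gripper_force: 0.0
```

Request:
step_arm:
  motion:
    - [0, 0, -1.0, 0, 40]
    - [0, 0, -1.8, -0.6, 0]
    - [0, 0, -2.0, -1.2, 0]
    - [0, 0, -2.0, -1.2, 0]
    - [0, 0, -2.0, -1.2, 0]

```text
t: 5.0
tool_pos: [0.4563, 0.1328, 0.2253]
tcp_rot: [-3.14, 0.081, 0.001]
ft_force: [-0.5, 0.5, 0.4]
width: 0.0466
gripper_force: 0.0
```

```bash
python3 -c "
from h import *
snap('scene','s3.png');snap('top','t3.png')
a=cv2.imread('pics/s3.png')[220:370,200:400]; b=cv2.imread('pics/t3.png')[200:320,240:400]
cv2.imwrite('pics/c3.png',np.hstack([cv2.resize(a,(400,300)),cv2.resize(b,(400,300))]))
units(*cab(-.15,-.03),.15)"
```

```text
t 5.1 p [0.456  0.1325 0.2242] cab -0.1944 -0.2047 x [ 0.999 -0.051 -0.003] y [-0.051 -0.999  0.001] F [ 0.4  0.1 -1. ] w 0.038 q [ 0.63  0.13 -0.34 -0.   -1.11  0.89]
units [ 1.49 -5.82  2.46]
```

View pics/c3.png

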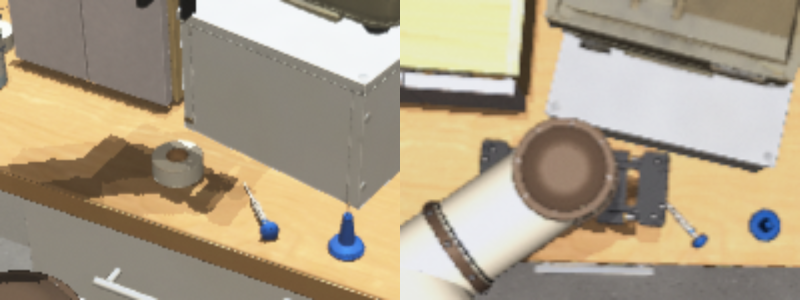

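The roll lies flat at crop (177,155), in front of the box. Its position is checked next, after the approach move to the door.

Request:
step_arm:
  motion:
    - [0.3, -1.2, 0, 0, 0]
    - [0.6, -2.4, 0, 0, 0]
    - [0.9, -3.6, 0, 0, 0]
    - [1.2, -4.8, 0, 0, 0]
    - [1.5, -5.8, 0, 0, 0]

```text
t: 5.52
tool_pos: [0.5103, 0.3062, 0.2236]
tcp_rot: [3.138, -0.079, -0.003]
ft_force: [0.2, 0.2, -0.2]
width: 0.0056
gripper_force: 0.0
```

Request:
step_arm:
  motion:
    - [0, 0, 0.8, 0, 0]
    - [0, 0, 1.6, 0, 0]
    - [0, 0, 2.4, 0, 0]
    - [0, 0, 2.46, 0, 0]
    - [0, 0, 2.46, 0, 0]

```text
t: 5.93
tool_pos: [0.5095, 0.3033, 0.1491]
tcp_rot: [3.136, -0.079, -0.007]
ft_force: [0.4, 0.2, 0.2]
width: 0.0005
gripper_force: 0.0
```

```bash
python3 -c "
from h import *
p=px('scene',288.2,297,.026);print('roll',p,(p[:2]-C)@YA, np.linalg.norm(p[:2]-cab(-.081,-.128)))
units(*cab(-.1065,-.03),.15)"
```

```text
roll [0.4584 0.1296 0.026 ] -0.20743645000000002 0.13632939847901482
t 5.93 p [0.5095 0.3033 0.1491] cab -0.15 -0.0313 x [ 0.999 -0.05  -0.004] y [-0.05  -0.999  0.005] F [0.4 0.2 0.2] w 0.0 q [ 0.81  0.39 -0.17  0.   -1.01  0.71]
units [ 1.45 -0.04 -0.04]
```

Request:
step_arm:
  motion:
    - [0.4, 0, 0, 0, 0]
    - [0.8, 0, 0, 0, 0]
    - [1.1, 0, 0, 0, 0]
    - [1.3, 0, 0, 0, 0]
    - [1.4, 0, 0, 0, 0]

```text
t: 6.35
tool_pos: [0.5535, 0.3023, 0.1526]
tcp_rot: [-3.14, 0.08, -0.002]
ft_force: [-3.2, 0.5, 1.9]
width: 0.0006
gripper_force: 1.8
```

Request:
step_arm:
  motion:
    - [0.05, 0, 0, 0, 0]
    - [0.1, 0, 0, 0, 0]
    - [0.15, 0, 0, 0, 0]
    - [0.2, 0, 0, 0, 0]
    - [0.2, 0, 0, 0, 0]

```text
t: 6.77
tool_pos: [0.5571, 0.3024, 0.1521]
tcp_rot: [-3.141, 0.078, 0.003]
ft_force: [-7.3, 2.3, 3.9]
width: 0.0005
gripper_force: 3.5
```

Request:
step_arm:
  motion:
    - [0.05, 0, 0, 0, 0]
    - [0.1, 0, 0, 0, 0]
    - [0.1, 0, 0, 0, 0]

```text
t: 7.02
tool_pos: [0.5572, 0.3023, 0.1521]
tcp_rot: [3.139, -0.078, -0.012]
ft_force: [-16.4, 3.5, 9.3]
width: 0.0006
gripper_force: 8.2
```

Request:
step_arm:
  motion:
    - [-0.3, 0, 0, 0, 0]
    - [-0.7, 0, 0, 0, 0]
    - [-1.2, 0, 0, 0, 0]
    - [-1.8, 0, 0, 0, 0]
    - [-2.4, 0, 0, 0, 0]

```text
t: 7.43
tool_pos: [0.4893, 0.3052, 0.1516]
tcp_rot: [-3.141, 0.079, -0.002]
ft_force: [-0.3, 0.2, 0.4]
width: 0.0003
gripper_force: 0.0
```

Request:
step_arm:
  motion:
    - [-0.4, 0, -0.5, 0, 0]
    - [-0.6, 0, -1.5, 0, 0]
    - [-0.6, 0, -2.6, 0, 0]
    - [-0.6, 0, -2.6, 0, 0]
    - [-0.6, 0, -2.6, 0, 0]

```text
t: 7.85
tool_pos: [0.4726, 0.3071, 0.2323]
tcp_rot: [-3.136, 0.078, -0.008]
ft_force: [0.4, -0.1, -0.9]
width: 0.0003
gripper_force: 0.0
```

```bash
python3 -c "
from h import *
snap('scene','s4.png');snap('top','t4.png')
a=cv2.imread('pics/s4.png')[160:310,190:340]; b=cv2.imread('pics/t4.png')[190:310,190:310]
cv2.imwrite('pics/c4.png',np.hstack([cv2.resize(a,(400,400)),cv2.resize(b,(400,400))]))
units(*cab(-.103,-.03),.23)"
```

```text
t 7.95 p [0.4713 0.3059 0.2291] cab -0.1882 -0.0307 x [ 0.999 -0.05  -0.   ] y [-0.05  -0.999  0.   ] F [ 0.1 -0.1  0. ] w 0.0 q [ 0.86  0.27 -0.14 -0.   -1.16  0.66]
units [ 2.84 -0.01 -0.03]
```

View pics/c4.png

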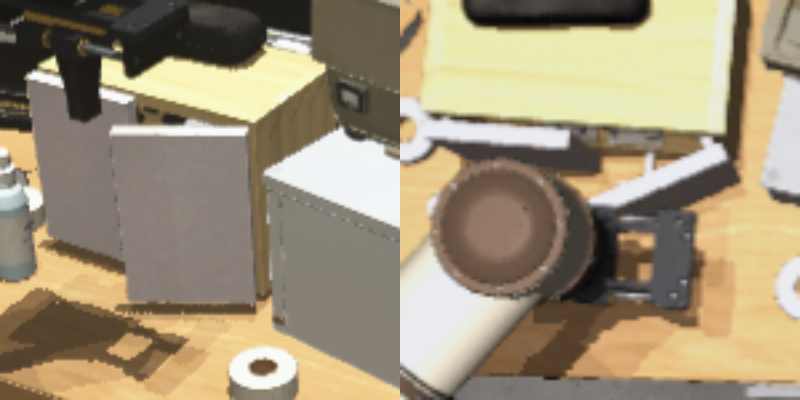

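The door has sprung ajar. Its outer free top corner is at crop (112,135), which is scene (232,210.6). I'll check the angle and plan the swing path.

```bash
python3 -c "
from h import *
for u,v,n in((190+111*.375,160+134*.375,'outer'),(190+114*.375,160+125*.375,'inner')):
  p=px('scene',u,v,.198)[:2];print(n,((p-C)@XA).round(4),((p-C)@YA).round(4))
H=np.array([-.081,-.128]);s0=np.array([-.103,-.03]);
for th in (.5,.7,.9,1.1,1.3,1.45):
  c,s=np.cos(th),np.sin(th);p=H+.1*np.array([-s,c])+(.0095*c+.015*s)*np.array([c,s]);d=(p-s0)/.03
  print(th,p.round(4),'units x,y from start',d[0].round(2),-d[1].round(2))
"
```

```text
outer -0.1555 -0.0301
inner -0.14 -0.0213
0.5 [-0.1153 -0.0328] units x,y from start -0.41 0.09
0.7 [-0.1325 -0.0406] units x,y from start -0.98 0.35
0.9 [-0.1484 -0.052 ] units x,y from start -1.51 0.73
1.1 [-0.1621 -0.0669] units x,y from start -1.97 1.23
1.3 [-0.1728 -0.0849] units x,y from start -2.33 1.83
1.45 [-0.1783 -0.1   ] units x,y from start -2.51 2.33
```

Request:
step_arm:
  motion:
    - [0.8, 0, 0, 0, 0]
    - [1.6, 0, 0, 0, 0]
    - [2.4, 0, 0, 0, 0]
    - [2.8, 0, 0, 0, 0]
    - [2.8, 0, 0, 0, 0]

```text
t: 8.37
tool_pos: [0.5571, 0.3012, 0.2268]
tcp_rot: [3.138, -0.082, -0.004]
ft_force: [0.5, 0.1, -1.0]
width: 0.0005
gripper_force: 0.0
```

Request:
step_arm:
  motion:
    - [0, 0, 0.6, 0, 0]
    - [0, 0, 1.3, 0, 0]
    - [0, 0, 2.0, 0, 0]
    - [0, 0, 2.6, 0, 0]
    - [0, 0, 2.6, 0, 0]

```text
t: 8.78
tool_pos: [0.5521, 0.3, 0.1461]
tcp_rot: [3.134, -0.08, -0.014]
ft_force: [-0.1, -1.1, -1.5]
width: 0.0001
gripper_force: 0.0
```

Request:
step_arm:
  motion:
    - [-0.2, 0.05, 0, 0, 0]
    - [-0.4, 0.1, 0, 0, 0]
    - [-0.6, 0.2, 0, 0, 0]
    - [-0.8, 0.27, 0, 0, 0]
    - [-1.0, 0.35, 0, 0, 0]

```text
t: 9.2
tool_pos: [0.5249, 0.2934, 0.1533]
tcp_rot: [-3.139, 0.078, -0.004]
ft_force: [2.2, -0.2, 1.5]
width: -0.0
gripper_force: 0.8
```

Request:
step_arm:
  motion:
    - [-0.2, 0.12, 0, 0, 0]
    - [-0.4, 0.27, 0, 0, 0]
    - [-0.6, 0.42, 0, 0, 0]
    - [-0.8, 0.63, 0, 0, 0]
    - [-0.97, 0.85, 0, 0, 0]

```text
t: 9.62
tool_pos: [0.4939, 0.2687, 0.1519]
tcp_rot: [-3.14, 0.078, -0.0]
ft_force: [2.1, 1.8, 0.1]
width: 0.0006
gripper_force: 0.8
```

Request:
step_arm:
  motion:
    - [-0.15, 0.2, 0, 0, 0]
    - [-0.28, 0.4, 0, 0, 0]
    - [-0.38, 0.6, 0, 0, 0]
    - [-0.45, 0.8, 0, 0, 0]
    - [-0.52, 1.0, 0, 0, 0]

```text
t: 10.03
tool_pos: [0.4772, 0.2393, 0.1517]
tcp_rot: [3.141, -0.079, -0.0]
ft_force: [0.2, 1.9, 0.0]
width: 0.0007
gripper_force: 0.6
```

Request:
step_arm:
  motion:
    - [-0.02, 0.1, 0, 0, 0]
    - [-0.02, 0.1, 0, 0, 0]
    - [-0.02, 0.1, 0, 0, 0]

```text
t: 10.28
tool_pos: [0.4764, 0.2365, 0.1515]
tcp_rot: [3.14, -0.079, -0.002]
ft_force: [0.8, 0.6, -0.3]
width: 0.0005
gripper_force: 0.0
```

```bash
python3 -c "
from h import *
st();snap('scene','s5.png');snap('top','t5.png')
a=cv2.imread('pics/s5.png')[160:310,190:340]; b=cv2.imread('pics/t5.png')[190:310,190:310]
cv2.imwrite('pics/c5.png',np.hstack([cv2.resize(a,(400,400)),cv2.resize(b,(400,400))]))"
```

```text
t 10.28 p [0.4764 0.2365 0.1515] cab -0.1795 -0.0998 x [ 0.999 -0.051 -0.001] y [-0.051 -0.999  0.001] F [ 0.8  0.6 -0.3] w 0.001 q [ 0.77  0.29 -0.32 -0.   -0.96  0.75]
```

View pics/c5.png

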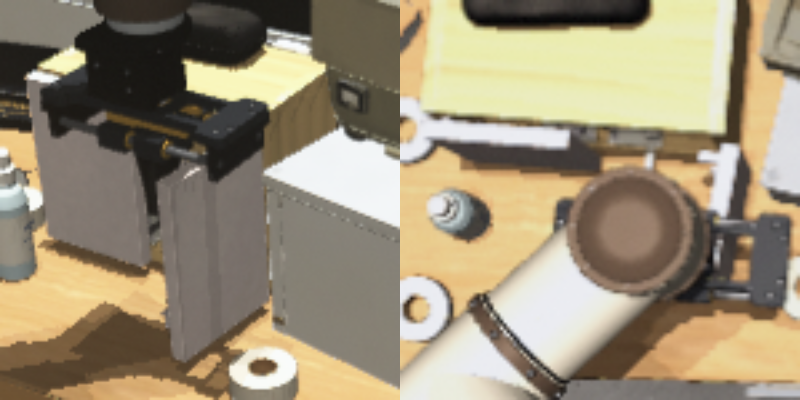

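The door stands about square to the cabinet, the left-hand door is shut, and the roll at crop (262,370) is untouched. I'll back off left, lift clear and check.

Request:
step_arm:
  motion:
    - [0, -0.3, 0, 0, 0]
    - [0, -0.7, 0, 0, 0]
    - [0, -1.0, -0.5, 0, 0]
    - [0, -1.0, -1.5, 0, 0]
    - [0, -1.0, -2.6, 0, 0]

```text
t: 10.8
tool_pos: [0.4775, 0.268, 0.2288]
tcp_rot: [3.137, -0.076, -0.005]
ft_force: [0.4, 0.8, 0.5]
width: 0.0002
gripper_force: 0.0
```

Request:
step_arm:
  motion:
    - [-1.0, -1.0, -1.0, 0, 0]
    - [-2.0, -2.0, -1.0, 0, 0]
    - [-2.0, -2.0, -1.0, 0, 0]
    - [-2.0, -2.0, -1.0, 0, 0]
    - [-2.0, -2.0, -1.0, 0, 0]

```text
t: 11.22
tool_pos: [0.4208, 0.3309, 0.2595]
tcp_rot: [3.14, -0.075, -0.001]
ft_force: [0.9, -0.8, -1.1]
width: 0.0001
gripper_force: 0.0
```

```bash
python3 -c "
from h import *
st();snap('scene','s6.png');snap('top','t6.png')
a=cv2.imread('pics/s6.png')[160:310,190:340]; b=cv2.imread('pics/t6.png')[190:310,190:310]
cv2.imwrite('pics/c6.png',np.hstack([cv2.resize(a,(400,400)),cv2.resize(b,(400,400))]))"
```

```text
t 11.22 p [0.4208 0.3309 0.2595] cab -0.24 -0.0084 x [ 0.999 -0.048 -0.   ] y [-0.048 -0.999  0.001] F [ 0.9 -0.8 -1.1] w 0.0 q [ 0.97  0.21 -0.15 -0.   -1.21  0.55]
```

View pics/c6.png

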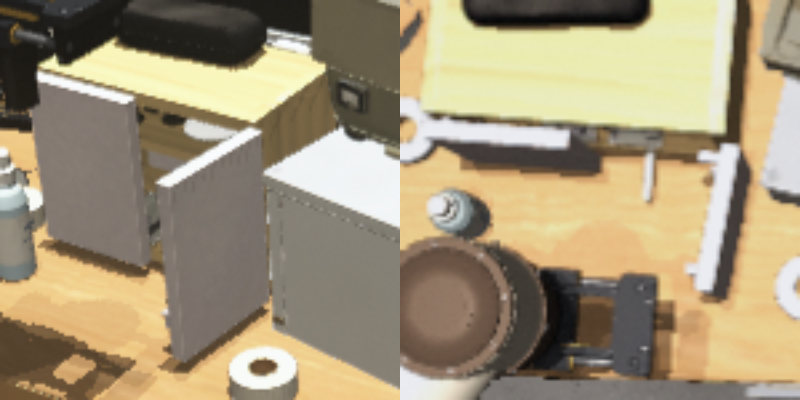

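The door stays wide open, at about 1.45 rad. The left-hand door is shut, the roll lies flat and the arm is clear, so I'm handing in.

```bash
python3 -c "
from h import *
print(arm.hand_in())"
```

```text
the job is handed in; nothing more can be done
None
```

I handed the job in at about 11 s of the 67 s allowed: the right-hand door is open to about 1.45 rad, the left-hand door is shut, the roll lies flat about 206 mm right of the cabinet's middle, and the arm is clear; no verdict came back.

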